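# Index the vial carousel by one hole

## Task

Index the vial carousel by one hole so that the red-capped vial comes to stand in front of the code reader: press the yellow plunger knob in with a fingertip, with it pressed swing the dial out of its hole and round to the next one on the side that brings the red cap (not the blue one) to the reader, and let the knob spring fully up so that the dial is locked there. Do not grip the knob between the fingers and do not turn the dial past that hole. Pick nothing up: the vials stay standing in their nests, and the cup of tubes, the slide box and the oil bottle stay where they are.

Things in the scene. Friction and masses are not known exactly. Their poses are not given: they have to be found in the camera images.
- carousel: Bench-top vial carousel: fixed white drum 312 mm across with a steel index ring on it, ring top 32 mm above the bench. The ring has eight holes 45 degrees apart on a 130 mm radius, joined by a circular slot. Origin on the turning axis, at bench height; x points from the axis to the code reader, z up.
- dial_hub (a point): Point on the vertical turning axis, at the upper face of the aluminium dial (200 mm across, 8 mm thick), 42 mm above the bench; a boss 52 mm across and 18 mm high stands on it. Eight grey cup nests (37 mm across outside, 20 mm high) stand on the dial on a 72 mm radius, 45 degrees apart. Its axes turn with the dial: the plunger lies along -x, z is up.
- plunger_knob (a point): Centre of the top of the plunger's yellow mushroom knob (32 mm across, 12 mm high, flat top 22 mm across), 82 mm above the bench when up, 130 mm from the axis. It stands on an ear of the dial, above a 24 mm bushing (top 58 mm above the bench), and goes round with the dial. Press it straight down; a fingertip pressed on it carries the dial round by friction.
- plunger (a joint): Plunger's depth, m: 0 up, its round-nosed collar locked in a hole of the ring; from 0.0085 on the dial is free (press to about 0.01); 0.012 hard stop. Spring: about 4 N at 0, 8 N at 0.012. Let go between holes it stays about 0.008 down, rubbing under the ring; within about 3 mm of a hole it springs up, drawing the dial in.
- dial (a joint): Angle of the dial, rad, positive anticlockwise seen from above; 0 at the hole where it starts, next holes at +0.785 and -0.785. With the plunger pressed in it takes about 0.1 N m to turn and stays where it is left; with the plunger up it is locked (play about 0.01 rad).
- read_point (a point): Fixed point where the middle of a vial is when it stands before the code reader: 71 mm above the bench, 72 mm from the axis, opposite where the plunger starts. The reader is a black box 34 x 44 x 44 mm with a dark red window, on the drum's rim 170 mm from the axis, its top 94 mm above the bench. Axes as the drum's.
- vial_red_mid (a point): Centre, half-way up, of the loose glass vial with the red cap and a white label (28 mm across, 58 mm high, 25 g), standing in a nest of the dial with its foot on the dial's face, its top 100 mm above the bench. This is the one to bring to the reader; at the start it stands in the nest next to the reading point, on either side of it. Its z is up.
- vial_blue_mid (a point): Centre, half-way up, of the loose glass vial with the blue cap and a white label (28 mm across, 58 mm high, 25 g), standing in a nest of the dial with its foot on the dial's face, its top 100 mm above the bench. At the start it stands in the nest on the other side of the reading point from the red one. Its z is up.
- vial_white1_mid (a point): Centre, half-way up, of the loose glass vial with the white cap and a white label (28 mm across, 58 mm high, 25 g), standing in a nest of the dial with its foot on the dial's face, its top 100 mm above the bench. At the start it stands at the reading point. Its z is up.
- vial_white2_mid (a point): Centre, half-way up, of the loose glass vial with the white cap and a white label (28 mm across, 58 mm high, 25 g), standing in a nest of the dial with its foot on the dial's face, its top 100 mm above the bench. It stands in the nest a quarter turn from the reading point. Its z is up.
- vial_white3_mid (a point): Centre, half-way up, of the loose glass vial with the white cap and a white label (28 mm across, 58 mm high, 25 g), standing in a nest of the dial with its foot on the dial's face, its top 100 mm above the bench. It stands in the nest a quarter turn from the reading point. Its z is up.
- tube_cup: Bystander: loose white plastic cup 76 mm across and 85 mm high, full of clear tubes that reach 125 mm above the bench. Origin at the centre of its foot.
- slide_box: Bystander: loose blue box with a white lid for microscope slides, 87 x 102 x 36 mm. Origin at the centre of its underside.
- oil_bottle: Bystander: loose amber glass dropper bottle with a black cap, 36 mm across and 80 mm high. Origin at the centre of its foot.

How it is judged:
On the way, in this order (a step that is already met when the one before it is completed fails the run):
1. the plunger is pressed in far enough to free the dial while the dial still stands at its first hole (value of joint plunger above 0.007 m and value of joint dial between -0.1 and 0.1 rad), for 0.05 s.
2. the dial stands at the next hole with the plunger sprung up into it (value of joint plunger below 0.003 m and (value of joint dial between 0.7454 and 0.8254 rad or value of joint dial between -0.8254 and -0.7454 rad)), for 0.2 s.
At the end, for the whole second after the job is handed in: Red vial within 6 mm (seen from above) of the reading point; dial still, within 0.04 rad of the next hole; plunger pressed less than 3 mm; all five vials upright in their nests (up less than 6 mm); cup, slide box and bottle upright, within 30 mm of their start (all of step 2 and horizontal distance between vial_red_mid and read_point below 0.006 m and velocity of joint dial between -0.05 and 0.05 rad/s and z of each of vial_red_mid, vial_blue_mid, vial_white1_mid, vial_white2_mid, vial_white3_mid in the frame of dial_hub below 0.035 m and angle between each of vial_red_mid, vial_blue_mid, vial_white1_mid, vial_white2_mid, vial_white3_mid's own z axis and vertical below 0.25 rad and distance of each of tube_cup, slide_box, oil_bottle from where it was at the start of the episode below 0.03 m and angle between each of tube_cup, slide_box, oil_bottle's own z axis and vertical below 0.35 rad); the robot touches nothing.
It fails at once if a vial is lifted or knocked out of its nest (z of any of vial_red_mid, vial_blue_mid, vial_white1_mid, vial_white2_mid, vial_white3_mid in the frame of dial_hub above 0.041 m or angle between any of vial_red_mid, vial_blue_mid, vial_white1_mid, vial_white2_mid, vial_white3_mid's own z axis and vertical above 0.35 rad).
It fails at once if the cup of tubes, the slide box or the oil bottle is moved by more than 30 mm, lifted or tipped (distance of any of tube_cup, slide_box, oil_bottle from where it was at the start of the episode above 0.03 m or angle between any of tube_cup, slide_box, oil_bottle's own z axis and vertical above 0.35 rad).
It fails at once if the dial is turned past the next hole (value of joint dial above 1.1 rad or value of joint dial below -1.1 rad).
It fails at once if the blue-capped vial is brought to the reader (dial turned the wrong way) (horizontal distance between vial_blue_mid and read_point below 0.012 m).
It fails at once if the knob is gripped between the fingers (distance between the grasp point and plunger_knob below 0.012 m and contact force between the fingers and anything else above 1 N).
It also fails if it takes over 35 s, if anything falls off the work surface, if the arm or the gripper's body presses on something with over 40 N, if the wrist force passes 120 N, or if a joint passes its speed limit or range.

## Robot

A 6-joint arm with a two-finger parallel gripper is mounted at the origin on the work surface. World frame = base frame: x ahead of the robot, y to its left, z up, the work surface at z = 0. Lengths are in m, angles in rad, forces in N, time in s.
With the tool pointing down it reaches from about 0.275 to 1 m from the base axis. Payload 8.4 kg.
Tool frame: the origin (TCP) lies at the very end of the fingers, on their centre line; the grasp point (between the pads) lies manip.grasp_offset behind it (manip.grasp_offset is the distance from the TCP to the grasp point, in m); z points along the fingers, y is the line along which they close (so a half turn about z gives the same grasp; the last joint's range is limited). The gripper opens to 85 mm and grips with 20 to 120 N. Pads are 22 mm wide; open, the fingers measure 114 mm over their backs; the gripper's body (76 mm by 85 mm) begins 54 mm behind the grasp point. The pads swing forward as they close: fully open they stand 13 mm farther back than shut.
Start: joints at [1.158, 0.353, 1.633, -0, 1.155, -0.002], TCP at [0.25, 0.573, 0.231] pointing down, gripper open.
Joint ranges: [-2.63, 2.63], [-0.92, 2.1], [0.06, 2.66], [-1.3, 4.44], [0, 2.69], [-3.02, 3.02]. Speed limits (rad/s): [2.22, 2.22, 2.79, 3.14, 3.14, 3.14].

## Interface

Orientations are given as a unit quaternion [x, y, z, w].
In Python, from workcell import manip gives the robot as it stands.
- The arm moves only by the shell command python3 -m inch 'ROWS' [FORCE]. ROWS is a JSON object of lists of equal length, an entry for each row: "offset": the shift along the tool's x, y, z in units of 40 mm (1.0 is 40 mm), a list of three; "rotation": the turn, a rotation vector about the tool's x, y, z in units of 5 degrees (1.0 is 5 degrees), a list of three; "hand": the opening, from 0 (shut) to 1 (fully open). A call has 1 to 10 rows; each row shifts and turns the commanded pose from where the row before left it, along the tool's axes as they then stand; what a row does not reach is not made up. A row lasts 1/12 s, in which the tool goes at most 41.7 mm and 7.16 degrees, less where a joint would pass 70% of its speed; a pose out of reach is approached as far as the arm can. A call is refused whole if a number of a shift passes 1 or a number of a turn 1, either way. A call with a gripper value outside its range is refused whole. The fingers move at their own pace and stop on an object; FORCE is the grip in N (left out, the last holds). Time passes only in rows, so rows that do not move let the fingers close. It gives the time, the measured TCP pose, the force, the opening and the grip force at its end, in the units of the state.
- manip.observe(): the state, without advancing time (a new reading comes with each control period).
- manip.capture(name): name is "scene" or "top" or "wrist"; returns the picture (400x640x3 uint8, red, green, blue); there is no depth.
- manip.camera_model(name): a dict with "mtx" (3x3 intrinsics, pixels), "R" (3x3) and "t" (3): a world point X has camera coordinates R X + t. Camera axes: x right, y down, z forward; pixel columns grow to the right and rows downward; lengths in m; the calibration is good to about 2 mm. A picture is of the moment at which its call begins: read the wrist's pose just before it. camera_model takes no time and is no camera call; for the wrist camera it gives the pose at the moment of the call.
- manip.hand_in(): hands the job in; it is judged then, once.
The state is a dict: "time_s": time; "joints": joint angles; "joint_vel": joint speeds; "effort": joint torques, N m; "tool_pos": TCP position; "tool_rot": TCP orientation; "ft_force": force on the tool from outside, world axes, zero at the start; "wrist_torque": the same for the moment, N m; "width": finger opening in m; "grasp_force": force on a finger pad.
Only numpy, scipy, OpenCV 4.12 (cv2) and the standard library are available. Lean on these libraries where they do the work, as an engineer would, in place of code of your own. Each camera call takes 0.05 s, during which the arm holds its last target. There are 200 camera calls.

## Working session

There is one attempt and no reset: what is moved stays moved. The work goes in short steps, Python scripts to look and compute and a shell command to move; the robot and the scene stay as the last step left them, time stands still between calls to the robot, and variables do not carry over. Pictures are saved under pics/ and viewed, at most 10 in all, crops included, and the job is handed in when it is done.

```bash
mkdir -p pics
python3 - <<'E'
from workcell import manip
import cv2,numpy as np
s=manip.observe();print({k:np.round(v,3).tolist() for k,v in s.items()},manip.grasp_offset)
a=manip.capture("scene");b=manip.capture("top")
cv2.imwrite("pics/scene.png",a[:,:,::-1]);cv2.imwrite("pics/top.png",b[:,:,::-1])
for n in("scene","top"):
  m=manip.camera_model(n);print(n,np.round(m["mtx"],1).tolist(),np.round(m["R"],3).tolist(),(-np.array(m["R"]).T@m["t"]).round(3))
E
```

```text
{'time_s': 0.0, 'joints': [1.158, 0.354, 1.634, -0.0, 1.155, -0.002], 'joint_vel': [-0.001, -0.001, -0.0, 0.002, 0.001, 0.0], 'effort': [0.0, -60.526, -34.206, 0.0, 0.01, -0.0], 'tool_pos': [0.249, 0.573, 0.231], 'tool_rot': [0.204, 0.979, -0.001, -0.0], 'ft_force': [0.362, 0.104, -0.378], 'wrist_torque': [0.042, 0.013, 0.041], 'grasp_force': 0.0, 'width': 0.085} 0.0187
scene [[392.2, 0.0, 320.0], [0.0, 392.2, 194.8], [0.0, 0.0, 1.0]] [[0.561, 0.828, -0.001], [0.665, -0.451, -0.595], [-0.493, 0.333, -0.804]] [ 1.03  -0.338  0.886]
top [[377.5, 0.0, 320.1], [0.0, 377.5, 197.4], [0.0, 0.0, 1.0]] [[-0.011, -1.0, 0.012], [-0.993, 0.009, -0.119], [0.119, -0.013, -0.993]] [0.386 0.006 1.082]
```

View pics/top.png

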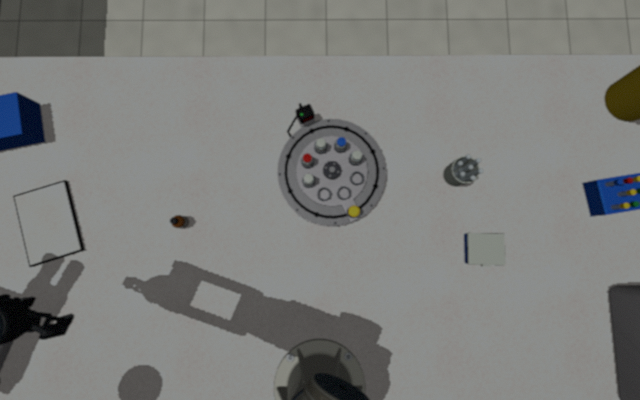

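View pics/scene.png

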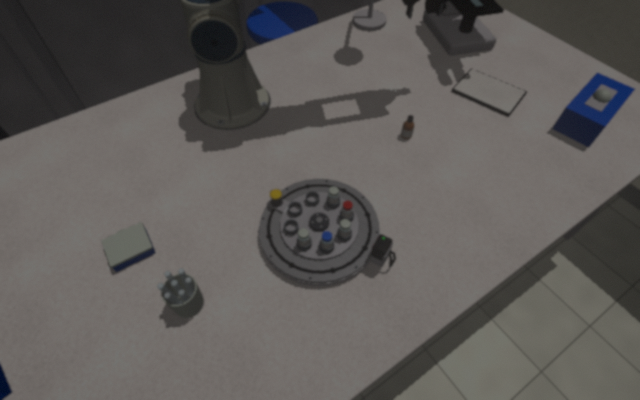

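The reader (305,113) is at the upper left of the drum (332,170), with red (308,159) anticlockwise of it and blue (341,142) clockwise. The dial therefore has to turn clockwise (negative), which carries the knob (354,211) towards +y. Next I'll measure the points.

```bash
cat > h.py <<'E'
from workcell import manip
import cv2,numpy as np
def blobs(img,cam):
  h=cv2.cvtColor(img,cv2.COLOR_RGB2HSV);out={}
  roi=np.zeros(h.shape[:2],np.uint8)
  if cam!="wrist":
    c={"top":(332,170),"scene":(319,230)}[cam]; cv2.circle(roi,c,62,255,-1)
  else: roi[:]=255
  for n,lo,hi in(("red",(0,120,70),(8,255,255)),("red2",(172,120,70),(180,255,255)),("blue",(105,110,60),(130,255,255)),("yel",(18,120,80),(35,255,255))):
    m=cv2.inRange(h,lo,hi)&roi
    if n=="red": m|=cv2.inRange(h,(172,120,70),(180,255,255))&roi
    if n=="red2":continue
    k,_,st,ce=cv2.connectedComponentsWithStats(m)
    if k>1:
      i=1+np.argmax(st[1:,4]);out[n]=(ce[i],int(st[i,4]),st[i,:4].tolist())
  return out
def plane(px,z,cam,model=None):
  m=model or manip.camera_model(cam);R=np.array(m["R"]);C=-R.T@np.array(m["t"])
  d=R.T@np.linalg.inv(m["mtx"])@np.array([*px,1.]);return C+d*(z-C[2])/d[2]
def ray(px,cam):
  m=manip.camera_model(cam);R=np.array(m["R"]);d=R.T@np.linalg.inv(m["mtx"])@np.array([*px,1.]);return -R.T@np.array(m["t"]),d/np.linalg.norm(d)
E
python3 - <<'E'
from h import *
B={c:blobs(cv2.imread(f"pics/{c}.png")[:,:,::-1].copy(),c) for c in("top","scene")}
P={}
for n,z in(("red",.095),("blue",.095),("yel",.078)):
  (C1,d1),(C2,d2)=ray(B["top"][n][0],"top"),ray(B["scene"][n][0],"scene")
  A=np.stack([d1,-d2],1);k=np.linalg.lstsq(A,C2-C1,rcond=None)[0]
  p,q=C1+k[0]*d1,C2+k[1]*d2
  t,s=plane(B["top"][n][0],z,"top"),plane(B["scene"][n][0],z,"scene");P[n]=(t+s)/2
  print(n,B["top"][n],B["scene"][n],"tri",((p+q)/2).round(4),"gap",np.linalg.norm(p-q).round(4),t.round(4),s.round(4))
mid=(P["red"]+P["blue"])/2;k=P["yel"];v=(mid-k)[:2]
print("rb",np.linalg.norm(P["red"]-P["blue"]),"knob-mid",np.linalg.norm(v),"expect .1018 .1809")
c=k[:2]+v*130/180.9;print("centre",c,"knob ang",np.degrees(np.arctan2(*(k[:2]-c)[::-1])))
r=k[:2]-c
for a in range(0,-46,-5):
  t=np.radians(a);print(a,(c+np.array([[np.cos(t),-np.sin(t)],[np.sin(t),np.cos(t)]])@r).round(4))
E
```

```text
red (array([306.87037037, 157.7037037 ]), 54, [303, 154, 9, 8]) (array([347.46938776, 204.57142857]), 49, [344, 201, 8, 8]) tri [0.61   0.0272 0.1005] gap 0.0009 [0.6115 0.0278 0.095 ] [0.6069 0.0294 0.095 ]
blue (array([341.125  , 141.34375]), 64, [337, 137, 9, 9]) (array([326.59722222, 235.93055556]), 72, [322, 232, 10, 9]) tri [ 0.6539 -0.0648  0.0994] gap 0.0016 [ 0.6555 -0.0644  0.095 ] [ 0.6514 -0.064   0.095 ]
yel (array([353.66666667, 211.        ]), 108, [348, 206, 12, 11]) (array([275.46987952, 193.85542169]), 83, [270, 190, 12, 9]) tri [ 0.4688 -0.096   0.0802] gap 0.001 [ 0.4692 -0.0958  0.078 ] [ 0.467  -0.0958  0.078 ]
rb 0.10278369613756934 knob-mid 0.1809104997280704 expect .1018 .1809
centre [ 0.5854199  -0.03975818] knob ang -154.45992523306137
0 [ 0.4681 -0.0958]
-5 [ 0.4637 -0.0854]
-10 [ 0.4602 -0.0746]
-15 [ 0.4576 -0.0635]
-20 [ 0.456  -0.0523]
-25 [ 0.4554 -0.041 ]
-30 [ 0.4558 -0.0296]
-35 [ 0.4572 -0.0184]
-40 [ 0.4595 -0.0073]
-45 [0.4628 0.0036]
```

Red–blue comes out at 102.8 mm (102 expected) and knob to midpoint at 180.9 mm (as expected), so the geometry checks out. I'll shut the fingers and turn the tool so that tool x = world +y and tool y = world +x.

```bash
python3 -m inch '{"offset":[[0,0,0],[0,0,0],[0,0,0],[0,0,0],[0,0,0],[0,0,0],[0,0,0],[0,0,0],[0,0,0],[0,0,0]],"rotation":[[0,0,1],[0,0,1],[0,0,1],[0,0,1],[0,0,1],[0,0,1],[0,0,1],[0,0,1],[0,0,1],[0,0,1]],"hand":[0,0,0,0,0,0,0,0,0,0]}'
python3 -m inch '{"offset":[[0,0,0],[0,0,0],[0,0,0],[0,0,0],[-0.9,0,0],[-0.9,0,0],[-0.9,0,0],[-0.9,0,0],[-0.9,0,0],[-0.9,0,0]],"rotation":[[0,0,1],[0,0,1],[0,0,1],[0,0,0.3],[0,0,0],[0,0,0],[0,0,0],[0,0,0],[0,0,0],[0,0,0]],"hand":[0,0,0,0,0,0,0,0,0,0]}'
```

```text
time_s: 0.93
tool_pos: [0.2495, 0.5727, 0.2308]
tool_rot: [0.6, 0.8, -0.0, 0.0]
ft_force: [0.6, 0.2, -0.2]
width: 0.0002
grasp_force: 0.0
time_s: 1.77
tool_pos: [0.249, 0.3552, 0.2309]
tool_rot: [0.707, 0.707, -0.0, 0.0]
ft_force: [-0.1, 0.1, 1.2]
width: -0.0001
grasp_force: 0.0
```

```bash
python3 -m inch '{"offset":[[-0.8,0.6,0],[-0.8,0.6,0],[-0.8,0.6,0],[-0.8,0.6,0],[-0.8,0.6,0],[-0.8,0.6,0],[-0.8,0.6,0],[-0.8,0.6,0],[-0.8,0.6,0],[-0.8,0.1,0]],"rotation":[[0,0,0],[0,0,0],[0,0,0],[0,0,0],[0,0,0],[0,0,0],[0,0,0],[0,0,0],[0,0,0],[0,0,0]],"hand":[0,0,0,0,0,0,0,0,0,0]}'
python3 -m inch '{"offset":[[-0.8,0,0],[-0.8,0,0],[-0.8,0,0],[-0.8,0,0.2],[-0.08,0,0.7],[0,0,0.7],[0,0,0.4],[0,0,0]],"rotation":[[0,0,0],[0,0,0],[0,0,0],[0,0,0],[0,0,0],[0,0,0],[0,0,0],[0,0,0]],"hand":[0,0,0,0,0,0,0,0]}'
python3 - <<'E'
from h import *
m=manip.camera_model("wrist");a=manip.capture("wrist");cv2.imwrite("pics/w1.png",a[:,:,::-1])
b=blobs(a,"wrist");print(b)
if "yel" in b: print(plane(b["yel"][0],.08,"wrist",m))
print(manip.observe()["tool_pos"])
E
```

```text
time_s: 2.6
tool_pos: [0.4724, 0.0348, 0.2315]
tool_rot: [0.708, 0.707, 0.001, 0.001]
ft_force: [0.8, -0.4, -0.3]
width: -0.0002
grasp_force: 0.0
time_s: 3.27
tool_pos: [0.4665, -0.0942, 0.1481]
tool_rot: [0.708, 0.707, -0.002, -0.003]
ft_force: [-1.2, -0.2, 0.3]
width: -0.0001
grasp_force: 0.0
{'red': (array([618.58106509,   9.90532544]), 845, [597, 0, 43, 24]), 'blue': (array([635.73404255, 168.88297872]), 94, [631, 162, 9, 14]), 'yel': (array([323.78953229, 222.10244989]), 1796, [300, 199, 49, 47])}
[ 0.46951082 -0.09484145  0.08      ]
[ 0.46769408 -0.0941995   0.14985626]
```

View pics/w1.png

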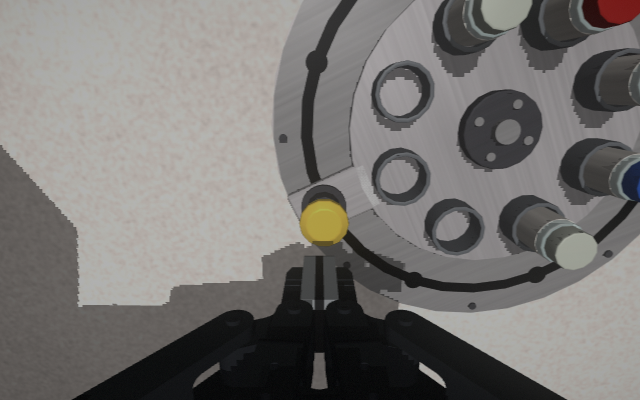

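The knob is at (324,222), with the shut fingertips straight above it to within about 2 mm. The +y-side neighbouring hole is up-left at (316,62). Now descending to just above the knob.

```bash
python3 -m inch '{"offset":[[0,0.04,0.5],[0,0,0.5],[0,0,0.4],[0,0,0.2],[0,0,0],[0,0,0]],"rotation":[[0,0,0],[0,0,0],[0,0,0],[0,0,0],[0,0,0],[0,0,0]],"hand":[0,0,0,0,0,0]}'
python3 -m inch '{"offset":[[0,0,0.1],[0,0,0.1],[0,0,0],[0,0,0]],"rotation":[[0,0,0],[0,0,0],[0,0,0],[0,0,0]],"hand":[0,0,0,0]}'
```

```text
time_s: 3.82
tool_pos: [0.4713, -0.0943, 0.0881]
tool_rot: [0.707, 0.707, 0.0, 0.0]
ft_force: [0.6, 0.1, 0.3]
width: 0.0002
grasp_force: 0.0
time_s: 4.15
tool_pos: [0.4719, -0.0945, 0.08]
tool_rot: [0.707, 0.707, 0.001, 0.001]
ft_force: [2.2, 1.6, 3.8]
width: 0.0001
grasp_force: 2.3
```

```bash
python3 -m inch '{"offset":[[0,0,0.1],[0,0,0.1],[0,0,0.02],[0,0,0],[0,0,0]],"rotation":[[0,0,0],[0,0,0],[0,0,0],[0,0,0],[0,0,0]],"hand":[0,0,0,0,0]}'
```

```text
time_s: 4.57
tool_pos: [0.472, -0.0945, 0.0713]
tool_rot: [0.707, 0.707, 0.001, 0.001]
ft_force: [1.3, 1.2, 8.0]
width: -0.0004
grasp_force: 3.8
```

```bash
python3 -m inch '{"offset":[[0.13,-0.055,0],[0.13,-0.055,0],[0.135,-0.044,0],[0.135,-0.044,0],[0.139,-0.033,0],[0.139,-0.033,0],[0,0,0]],"rotation":[[0,0,0],[0,0,0],[0,0,0],[0,0,0],[0,0,0],[0,0,0],[0,0,0]],"hand":[0,0,0,0,0,0,0]}'
python3 - <<'E'
from h import *
m=manip.camera_model("wrist");a=manip.capture("wrist");cv2.imwrite("pics/w2.png",a[:,:,::-1])
b=blobs(a,"wrist");print(b["yel"],plane(b["yel"][0],.069,"wrist",m))
t=manip.capture("top");b=blobs(t,"top");print({n:(b[n][0],plane(b[n][0],z,"top").round(4)) for n,z in(("red",.1),("yel",.069)) if n in b})
print(manip.observe()["tool_pos"],manip.observe()["ft_force"])
E
```

```text
time_s: 5.15
tool_pos: [0.4612, -0.0615, 0.0714]
tool_rot: [0.707, 0.707, 0.001, 0.001]
ft_force: [1.1, 1.5, 7.0]
width: 0.0004
grasp_force: 3.8
(array([308.00987433, 255.21184919]), 1114, [280, 240, 67, 46]) [ 0.45665221 -0.05297491  0.069     ]
{'red': (array([310.03636364, 151.56363636]), array([0.627 , 0.0191, 0.1   ]))}
[ 0.46118679 -0.06185396  0.07134822] [ 1.44907299 -0.30600508  7.66305502]
```

View pics/w2.png

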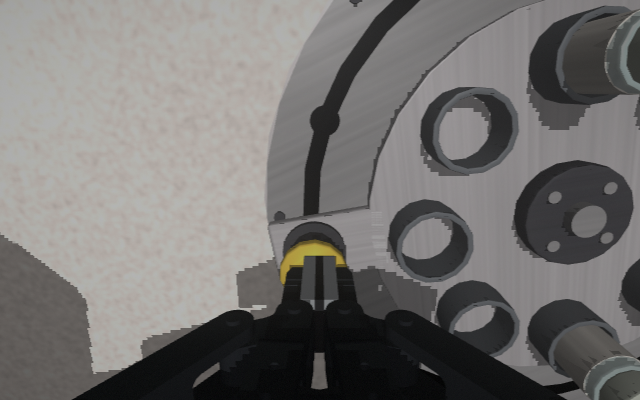

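The knob and dial follow the fingertip, and the red cap has turned about -15°. The next hole is straight ahead at (324,120). Continuing the arc.

```bash
python3 -m inch '{"offset":[[0.14,-0.02,0],[0.14,-0.02,0],[0.141,-0.008,0],[0.141,-0.008,0],[0.142,0.005,0],[0.142,0.005,0],[0.14,0.017,0],[0.14,0.017,0],[0,0,0],[0,0,0]],"rotation":[[0,0,0],[0,0,0],[0,0,0],[0,0,0],[0,0,0],[0,0,0],[0,0,0],[0,0,0],[0,0,0],[0,0,0]],"hand":[0,0,0,0,0,0,0,0,0,0]}'
cat > d.py <<'E'
from h import *
t=manip.capture("top");b=blobs(t,"top");c=np.array([.5854,-.0398])
A0={}
b0=blobs(cv2.imread("pics/top.png")[:,:,::-1].copy(),"top")
for n in("red","blue"):
  f=lambda p:np.degrees(np.arctan2(*(plane(p,.1,"top")[:2]-c)[::-1]))
  print(n,"turn deg",f(b[n][0])-f(b0[n][0]))
a=manip.capture("wrist");cv2.imwrite("pics/w_last.png",a[:,:,::-1])
o=manip.observe();print(o["tool_pos"],o["ft_force"])
E
python3 d.py
```

```text
time_s: 6.08
tool_pos: [0.4608, -0.0167, 0.0713]
tool_rot: [0.707, 0.707, 0.001, 0.001]
ft_force: [0.8, 1.0, 7.0]
width: 0.0002
grasp_force: 3.8
red turn deg -34.81891238526076
blue turn deg -34.65528113441928
[ 0.46083512 -0.01689859  0.07133201] [1.26378869 0.51312663 7.33936434]
```

```bash
python3 -m inch '{"offset":[[0.138,0.029,0],[0.138,0.029,0],[0.136,0.041,0],[0.136,0.041,0],[0,0,0],[0,0,0]],"rotation":[[0,0,0],[0,0,0],[0,0,0],[0,0,0],[0,0,0],[0,0,0]],"hand":[0,0,0,0,0,0]}'; python3 d.py
```

```text
time_s: 6.68
tool_pos: [0.4665, 0.0052, 0.0713]
tool_rot: [0.707, 0.707, 0.001, 0.001]
ft_force: [1.8, 0.2, 7.5]
width: 0.0001
grasp_force: 3.8
red turn deg -44.20590876479565
blue turn deg -44.29825573462823
[0.46642297 0.00504823 0.07131418] [0.19556218 0.26188419 7.35573095]
```

```bash
python3 -m inch '{"offset":[[0.03,0.01,0],[0,0,0],[0,0,-0.06],[0,0,-0.06],[0,0,-0.06],[0,0,-0.06],[0,0,-0.06],[0,0,-0.1]],"rotation":[[0,0,0],[0,0,0],[0,0,0],[0,0,0],[0,0,0],[0,0,0],[0,0,0],[0,0,0]],"hand":[0,0,0,0,0,0,0,0]}'
python3 -m inch '{"offset":[[0,0,-0.2],[0,0,-0.5],[0,0,-0.7],[0,0,-0.8],[0,0,0],[0,0,0]],"rotation":[[0,0,0],[0,0,0],[0,0,0],[0,0,0],[0,0,0],[0,0,0]],"hand":[0,0,0,0,0,0]}'; python3 d.py
python3 - <<'E'
from h import *
b=cv2.imread("pics/w_last.png")[:,:,::-1].copy();k=blobs(b,"wrist")["yel"];print(k,plane(k[0],.08,"wrist"))
E
```

```text
time_s: 7.45
tool_pos: [0.4651, 0.0061, 0.0865]
tool_rot: [0.707, 0.707, -0.0, -0.0]
ft_force: [0.2, 1.0, -0.1]
width: -0.0002
grasp_force: 0.0
time_s: 7.95
tool_pos: [0.4666, 0.0061, 0.1763]
tool_rot: [0.707, 0.707, 0.001, 0.001]
ft_force: [0.4, 0.0, -0.7]
width: 0.0
grasp_force: 0.0
red turn deg -44.79802428959174
blue turn deg -44.518511497372714
[0.46505359 0.00613295 0.17412453] [-0.1084772   0.30074362 -0.40406267]
(array([316.65614276, 209.62663006]), 1457, [295, 189, 44, 43]) [0.46373319 0.00477149 0.08      ]
```

View pics/w_last.png

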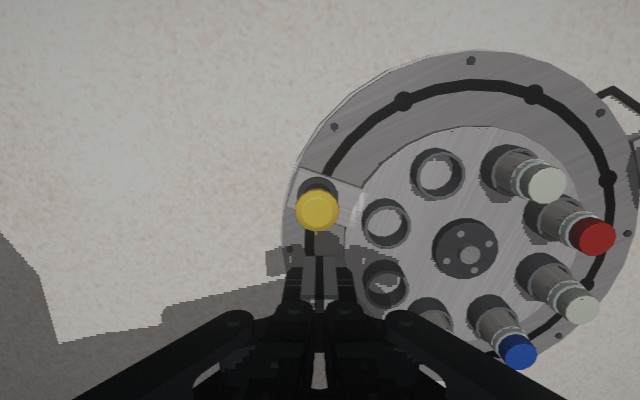

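The knob at (317,210) is free of the tool, and the red cap at (597,236) is on the reader side. I'll check the knob's height from its apparent size against the first close view, and by triangulating it from two cameras.

Run:
```python
from h import *
m=manip.camera_model("wrist");w=manip.capture("wrist");t=manip.capture("top");s=manip.capture("scene")
R=np.array(m["R"]);Cw=-R.T@np.array(m["t"]);k=blobs(w,"wrist")["yel"]
d=R.T@np.linalg.inv(m["mtx"])@np.array([*k[0],1.]);print("cam z",Cw[2],k,"size-> z",Cw[2]-m["mtx"][0][0]*.032/np.array(k[2][2:]))
rays=[(Cw,d/np.linalg.norm(d))]
for n,i in(("top",t),("scene",s)):
  b=blobs(i,n)
  if "yel" in b: print(n,b["yel"]);rays.append(ray(b["yel"][0],n))
def tri(r):
  A=sum(np.eye(3)-np.outer(d,d) for c,d in r);return np.linalg.solve(A,sum((np.eye(3)-np.outer(d,d))@c for c,d in r))
for i in range(1,len(rays)): print(tri([rays[0],rays[i]]))
print("all",tri(rays))
```

```text
cam z 0.3149529264714598 (array([317.72920962, 210.02268041]), 1455, [296, 189, 44, 43]) size-> z [0.05707582 0.05107868]
scene (array([306.67123288, 175.84931507]), 73, [302, 172, 10, 9])
[0.46361221 0.00324137 0.07897588]
all [0.46361221 0.00324137 0.07897588]
```

The knob triangulates to z = 0.079, against 0.080 at the start and about 0.072 if it were stuck down. The size check gives the same biased value as before, so the plunger is up. The dial is at about -44.7°, and the tool is clear.

```bash
python3 -m inch '{"offset":[[0,0,-0.5],[0,0,-0.5],[0,0,0],[0,0,0],[0,0,0]],"rotation":[[0,0,0],[0,0,0],[0,0,0],[0,0,0],[0,0,0]],"hand":[0,0,0,0,0]}'; python3 -c "
from workcell import manip
print(manip.hand_in())"
```

```text
time_s: 8.62
tool_pos: [0.4652, 0.0061, 0.2135]
tool_rot: [0.707, 0.707, -0.001, -0.001]
ft_force: [-0.1, -0.1, 0.4]
width: -0.0
grasp_force: 0.0
the job is handed in; nothing more can be done
None
```

I turned the carousel one hole clockwise, so the red-capped vial should now stand at the reader: the dial measures about -44.7° and the knob has sprung back up. I handed the job in at about 8.6 s with the arm clear, but the hand-in returned no verdict.

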